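# Arm and start the polishing lathe from its sloping control desk

## Robot

A 6-joint arm with a two-finger parallel gripper is mounted at the origin on the work surface. World frame = base frame: x ahead of the robot, y to its left, z up, the work surface at z = 0. Lengths are in m, angles in rad, forces in N, time in s.
With the tool pointing down it reaches from about 0.25 to 0.8 m from the base axis. Payload 8.5 kg.
Tool frame: the origin (TCP) lies between the finger pads; the fingertips stand 19 mm ahead of it and the grasp point (between the pads) is the TCP; z points along the fingers, y is the line along which they close (so a half turn about z gives the same grasp; the last joint's range is limited). The gripper opens to 85 mm and grips with 20 to 120 N. Pads are 22 mm wide; open, the fingers measure 114 mm over their backs; the gripper's body (76 mm by 85 mm) begins 54 mm behind the grasp point. The pads swing forward as they close: fully open they stand 13 mm farther back than shut.
Start: joints at [-1.319, 0.238, -0.013, 1.319, 0, 1.571], TCP at [0.131, -0.508, 0.25] pointing down, gripper open.
Joint ranges: [-2.66, 2.66], [-1.03, 1.9], [-1.14, 1.46], [-1.82, 2.27], [-1.45, 1.34], [-3.14, 3.14]. Speed limits (rad/s): [2.22, 2.22, 2.79, 3.14, 3.14, 3.14].

## Interface

Orientations are given as a 3x3 rotation matrix whose columns are the frame's x, y, z axes.
In Python, from bench import arm, cams, finder gives the robot as it stands.
- The arm moves only by the shell command python3 -m pendant 'ROWS' [FORCE]. ROWS is JSON, a list of rows, each an object with "dp": the shift along the tool's x, y, z in mm, a list of three; "spin": the turn about the tool's z in degrees; "grip": the finger opening in mm, from 0 to 85.4. In form: [{"dp": [dx, dy, dz], "spin": spin, "grip": grip}, ...]. A call has 1 to 20 rows; each row is the pose to reach, as a shift and turn from the pose commanded when the call began, along the tool's axes at that moment; what a row does not reach only later rows make up. A row lasts 1/12 s, in which the tool goes at most 41.7 mm and 7.16 degrees, less where a joint would pass 70% of its speed; a pose out of reach is approached as far as the arm can. A call with a gripper value outside its range is refused whole. The fingers move at their own pace and stop on an object; FORCE is the grip in N (left out, the last holds). Time passes only in rows, so rows that repeat a pose let the fingers close. It gives the time, the measured TCP pose, the force, the opening and the grip force at its end, in the units of the state.
- arm.get_state(): the state, without advancing time (a new reading comes with each control period).
- cams.capture(name): name is "scene" or "top"; returns a dict with "pixels" (384x512x3 uint8, red, green, blue), "fx", "fy", "cx", "cy" (pixels), "T" (4x4, takes a point from camera to world coordinates). Camera axes: x right, y up, looking along -z (the intrinsics and any distortion apply to the point x, -y, -z); pixel columns grow to the right and rows downward; lengths in m; the calibration is good to about 2 mm. A picture is of the moment at which its call begins. There is no depth.
- arm.job_done(): hands the job in; it is judged then, once.
Trained networks look in a picture, given as the dict that the camera call returned (one of the last four; its "shot" number tells which), for a name from the list of things; names that differ only in an ending like _2 or _b are one class to them, and where a whole thing is asked for, a point or a joint stands for the part that bears it (a point fixed in the world has none). Each returns a list of dicts, best first, with "score" (0 to 1); they miss things now and then, are a little off and sometimes report something else, mostly with a low value. They report only what shows in the picture. A call takes as long as a camera call.
- finder.regions_of(name, picture): "mask" (384x512 bool, what is visible of it) and "bbox" ([left, top, right, bottom] in pixels, round what is visible of it).
The state is a dict: "time_s": time; "joint_pos": joint angles; "dq": joint speeds; "effort": joint torques, N m; "tool_pos": TCP position; "eef_rot": TCP orientation; "ft_force": force on the tool from outside, world axes, zero at the start; "moment": the same for the moment, N m; "grip_width": opening from 0.0 (shut) to 1.0 (fully open); "gripper_force": force on a finger pad.
Only numpy, scipy, OpenCV 4.12 (cv2) and the standard library are available. Lean on these libraries where they do the work, as an engineer would, in place of code of your own. Each camera call takes 0.05 s, during which the arm holds its last target. There are 200 camera calls.

## Task

Take the safety plug out of its wooden stand and push its steel pin into the socket on the sloping control desk until the flange sits flush on the panel, and leave it there. Then, with the plug home, turn the spring-return start knob clockwise all the way to its stop and let go, so that it springs back. Do not turn the knob before the plug is home, and leave the bowl, the spare wheel and the wooden tray where they are.

Things in the scene. Friction and masses are not known exactly. Their poses are not given: they have to be found in the camera images.
- plug: loose safety plug, 0.12 kg, 111 mm long: round steel pin 12 mm in diameter, 45 mm long (last 7 mm tapered to 6), black flange 34 mm in diameter, 6 mm thick, round black handle 26 mm in diameter, 60 mm long. Origin: centre of the flange's underside; +z runs up the handle (top at 66 mm, pin tip at -45 mm). At the start it stands upright in the stand, flange on the stand's top.
- stand: fixed wooden block, 90 x 90 x 60 mm high, with one vertical round hole 17 mm wide and 52 mm deep in the middle of its top, in which the plug's pin stands. Origin: centre of its underside. It stands to the left or the right of the control desk.
- console: fixed grey control desk, origin: its middle on the table. Head 190 mm (up the slope) x 280 wide x 65 thick, sloping 30 degrees, face looking up and to the desk's -x (roughly to the robot). Face centre 130 mm above the origin, low edge 82 mm, high edge 178 mm up. Seen from its low edge: socket left, knob right, 65 mm from the middle, half way up. Switch plate and lens at the high edge: unused.
- socket (a point): centre of the mouth of the round socket hole in the sloping face: 16 mm wide, 55 mm deep, 3 mm chamfer, inside a steel ring 47 mm in diameter, 2.5 mm high. z is the outward normal of the face (the hole runs along -z), x points up the slope, y to the left along the face. With the plug fully home its origin lies at this point and its z along this z.
- knob (a joint): angle of the start knob (rad): 0 at rest, growing clockwise as seen by someone looking at the face, to the stop at 1.05. A spring (0.024 N m at rest, 0.11 N m at the stop) turns it back to 0 when let go.
- knob_grip (a point): grip point of the start knob, on its axis 33 mm out from the face. Black knob: round skirt 60 mm in diameter, 9 mm high, and on it a bar 60 mm long, 16 mm thick, from 9 to 43 mm above the face. z is the outward normal (turning axis); x runs along the bar (up the slope at rest), y across it; the frame turns with the knob.
- bowl: loose white bowl, 130 mm in diameter, 55 mm high, on the side of the desk away from the stand. Origin: centre of its underside.
- wheel: loose spare polishing wheel lying flat, cork, 120 mm in diameter, 24 mm thick, with a hub 30 mm high. Origin: centre of its underside.
- tray: loose empty wooden tray, 110 x 150 x 50 mm high. Origin: centre of its underside.

How it is judged:
By the outcome, as a careful person would: the job done as asked, in the order asked, and still so for the second after the job is handed in, with the robot touching nothing.
It also fails if it takes over 64 s, if anything falls off the work surface, if the arm or the gripper's body presses on something with over 40 N, if the wrist force passes 120 N, or if a joint passes its speed limit or range.

## Working session

There is one attempt and no reset: what is moved stays moved. The work goes in short steps, Python scripts to look and compute and a shell command to move; the robot and the scene stay as the last step left them, time stands still between calls to the robot, and variables do not carry over. Pictures are saved under pics/ and viewed, at most 10 in all, crops included, and the job is handed in when it is done.

```bash
mkdir -p pics; ls
cat > h.py <<'E'
import numpy as np, cv2
from bench import arm,cams,finder
np.set_printoptions(precision=4,suppress=True)
def proj(p,P):
    T=p["T"];q=(np.atleast_2d(P)-T[:3,3])@T[:3,:3]
    return np.c_[p["cx"]+p["fx"]*q[:,0]/-q[:,2],p["cy"]-p["fy"]*q[:,1]/-q[:,2]]
def ray(p,uv):
    d=np.array([(uv[0]-p["cx"])/p["fx"],-(uv[1]-p["cy"])/p["fy"],-1]);return p["T"][:3,3],p["T"][:3,:3]@d
def onz(p,uv,z):
    o,d=ray(p,uv);return o+d*(z-o[2])/d[2]
E
python3 - <<'E'
from h import *
s=arm.get_state();print({k:np.round(v,4) for k,v in s.items()})
ims=[]
for n in("scene","top"):
    p=cams.capture(n);print(n,p.keys(),p["fx"],p["fy"],p["cx"],p["cy"]);print(np.array(p["T"]))
    p["T"]=np.array(p["T"]) 
    for k in("plug","stand","console","knob","bowl","wheel","tray"):
        for r in finder.regions_of(k,p)[:2]:
            v,u=np.nonzero(r["mask"]);print(n,k,round(r["score"],2),r["bbox"],u.mean().round(1),v.mean().round(1),len(u))
    cv2.imwrite(f"pics/{n}0.png",p["pixels"][:,:,::-1])
E
```

```text
pics
{'time_s': np.float64(0.0), 'joint_pos': array([-1.319 ,  0.2388, -0.0143,  1.3192, -0.    ,  1.5708]), 'dq': array([ 0.0013,  0.0011, -0.0003, -0.0002,  0.0002, -0.0017]), 'effort': array([  0.0004, -53.878 ,  34.6437,   0.0185,   0.    ,  -0.    ]), 'tool_pos': array([ 0.1307, -0.5081,  0.2497]), 'eef_rot': array([[ 0.9685,  0.2491, -0.0004],
       [ 0.2491, -0.9685,  0.0014],
       [-0.    , -0.0015, -1.    ]]), 'ft_force': array([-0.7201,  0.1501,  0.0688]), 'moment': array([-0.0589, -0.0105, -0.0043]), 'gripper_force': np.float64(0.0), 'grip_width': np.float64(0.9999)}
scene dict_keys(['pixels', 'fx', 'fy', 'cx', 'cy', 'T', 'shot']) 436.97780554606294 436.97780554606294 264.83046882128406 193.96117396769222
[[ 0.2771 -0.5434  0.7924  1.4327]
 [ 0.9608  0.1658 -0.2223 -0.2484]
 [-0.0106  0.8229  0.5681  0.7526]
 [ 0.      0.      0.      1.    ]]
scene plug 0.85 [116.7, 196.4, 131.7, 221.5] 122.0 208.7 306
scene stand 0.75 [102.6, 206.0, 153.0, 251.3] 127.0 228.6 1456
scene console 0.91 [210.1, 187.5, 349.8, 287.5] 279.2 231.8 9253
scene console 0.5 [341.4, 158.7, 380.7, 1
[... 270 characters left out ...]
op dict_keys(['pixels', 'fx', 'fy', 'cx', 'cy', 'T', 'shot']) 364.48223923786577 364.48223923786577 253.79103624796403 185.87467429477783
[[ 0.0169  0.9879 -0.1542  0.4153]
 [-0.9998  0.0153 -0.012   0.0032]
 [-0.0095  0.1543  0.988   1.1883]
 [ 0.      0.      0.      1.    ]]
top plug 0.63 [369.7, 221.0, 387.2, 232.3] 376.5 225.2 133
top stand 0.66 [350.4, 207.5, 393.9, 248.8] 370.7 226.5 872
top console 0.88 [205.2, 141.1, 303.2, 208.8] 255.9 173.6 6326
top knob 0.75 [268.1, 165.8, 288.2, 189.9] 278.5 176.9 303
top bowl 0.94 [132.3, 207.6, 174.0, 251.6] 151.9 230.2 1377
top wheel 0.66 [353.7, 138.6, 390.4, 178.5] 371.8 159.3 1068
top tray 0.55 [111.3, 134.8, 168.6, 183.5] 139.9 160.1 1664
```

View both.

Run:
```python
import cv2
a=cv2.imread("pics/scene0.png")[140:330,80:480];cv2.imwrite("pics/s0z.png",cv2.resize(a,(800,380),interpolation=cv2.INTER_CUBIC))
b=cv2.imread("pics/top0.png")[120:270,190:410];cv2.imwrite("pics/t0z.png",cv2.resize(b,None,fx=3.6,fy=3.6,interpolation=cv2.INTER_CUBIC))
```

```text
(no output)
```

View pics/s0z.png

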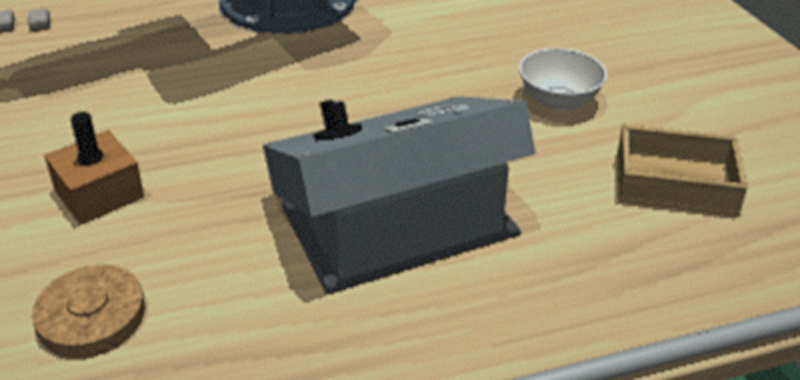

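View pics/t0z.png

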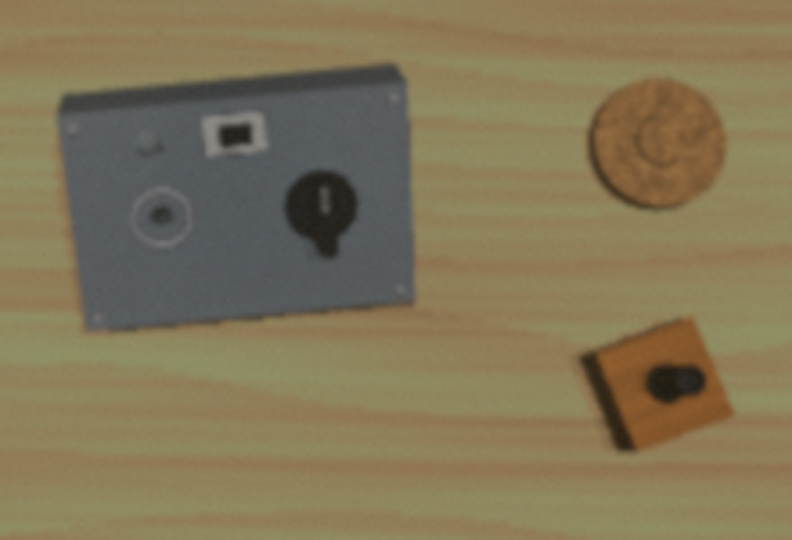

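The scene view shows the plug in its stand on the right, at about (122,208). The desk is in the middle, with the knob at (247,200). In the top view the socket ring is at (235,180), the knob at (279,177) and the plug at (380,226). Next I fit the poses.

```bash
cat >> h.py <<'E'
from scipy.optimize import least_squares,minimize
def Rz(a): c,s=np.cos(a),np.sin(a);return np.array([[c,-s,0],[s,c,0],[0,0,1]])
S,C=.5,3**.5/2
RF=np.array([[C,0,-S],[0,1,0],[S,0,C]])
def face(q,P): # face coords (x up slope,y left,z normal, centre) -> world
    return (np.atleast_2d(P)@RF.T+[0,0,.13])@Rz(q[2]).T+[q[0],q[1],0]
def plugpts():
    t=np.linspace(0,2*np.pi,24,endpoint=False);o=[]
    for r,z in((.003,-.045),(.006,-.038),(.006,0),(.017,0),(.017,.006),(.013,.006),(.013,.066)):
        o.append(np.c_[r*np.cos(t),r*np.sin(t),0*t+z])
    return o
def sil(p,org,R,which):
    m=np.zeros((384*4,512*4),np.uint8);L=plugpts()
    for a,b in which:
        uv=proj(p,np.vstack([L[a],L[b]])@R.T+org)*4+2
        cv2.fillConvexPoly(m,cv2.convexHull(np.round(uv).astype(np.int32)),1)
    return cv2.resize(m.astype(np.float32),(512,384),interpolation=cv2.INTER_AREA)
E
python3 - <<'E'
from h import *
P={n:cams.capture(n) for n in("top","scene")}
for p in P.values(): p["T"]=np.array(p["T"])
ct=lambda l:np.array(l)/3.6+[190,120]
cs=lambda l:np.array(l)/2+[80,140]
L=np.array([[-.095,.14,0],[-.095,-.14,0],[.095,-.14,0],[.095,.14,0],[0,.065,.0025]])
tu=ct([[85,330],[413,302],[405,82],[60,112],[162,217]])
LS=np.array([[.095,-.14,0],[.095,.14,0],[-.095,-.14,0]]);su=cs([[302,156],[525,105],[265,147]])
f=lambda q:np.r_[(proj(P["top"],face(q,L))-tu).ravel(),(proj(P["scene"],face(q,LS))-su).ravel()]
r=least_squares(f,[.45,0,0],loss="soft_l1");print("console",r.x,f(r.x).reshape(-1,2))
q=r.x;sk=face(q,[0,.065,0])[0];print("socket",sk,"knobgrip",face(q,[0,-.065,.033])[0])
# stand from top corners
st=ct([[592,352],[693,318],[733,412],[634,450]])
w=np.array([onz(P["top"],u,.06) for u in st]);print("stand corners",w,w.mean(0))
# plug masks
M={n:finder.regions_of("plug",p)[0]["mask"].astype(float) for n,p in P.items()}
M["top"]=None
g=cv2.cvtColor(P["top"]["pixels"],cv2.COLOR_RGB2GRAY);m=np.zeros((384,512));m[205:240,362:392]=(g[205:240,362:392]<55);M["top"]=m
g=cv2.cvtColor(P["scene"]["pixels"],cv2.COLOR_RGB2GRAY);print("dark scene",(g[190:225,112:135]<45).sum(),M["scene"].sum(),m.sum())
for ns in(["top"],["scene"],["top","scene"]):
    e=lambda v:sum(((sil(P[n],[v[0],v[1],.06],np.eye(3),[(3,4),(5,6)])-M[n])**2).sum() for n in ns)
    o=minimize(e,w.mean(0)[:2],method="Nelder-Mead",options=dict(initial_simplex=w.mean(0)[:2]+np.array([[0,0],[.01,0],[0,.01]])));print(ns,o.x,o.fun)
E
```

```text
console [0.6037 0.0081 0.1031] [[-0.4716 -0.2765]
 [ 0.1002 -0.4762]
 [ 0.4061 -0.0477]
 [-1.4778  0.0567]
 [-0.3618  0.0538]
 [-1.7598  1.2962]
 [ 0.9151 -1.799 ]
 [-1.2676 -1.4098]]
socket [0.597  0.0727 0.13  ] knobgrip [ 0.5939 -0.0583  0.1586]
stand corners [[ 0.4966 -0.2951  0.06  ]
 [ 0.5272 -0.3824  0.06  ]
 [ 0.4477 -0.4133  0.06  ]
 [ 0.4143 -0.3284  0.06  ]] [ 0.4715 -0.3548  0.06  ]
dark scene 238 303.0 126.0
['top'] [ 0.4716 -0.3536] 30.5234375
['scene'] [ 0.466  -0.3569] 12.57421875
['top', 'scene'] [ 0.4697 -0.3565] 60.953125
```

```bash
python3 -m pendant '[{"dp":[366.6,-63.8,0],"spin":8.5,"grip":85},{"dp":[366.6,-63.8,0],"spin":8.5,"grip":85},{"dp":[366.6,-63.8,0],"spin":8.5,"grip":85},{"dp":[366.6,-63.8,0],"spin":8.5,"grip":85},{"dp":[366.6,-63.8,0],"spin":8.5,"grip":85},{"dp":[366.6,-63.8,0],"spin":8.5,"grip":85},{"dp":[366.6,-63.8,0],"spin":8.5,"grip":85},{"dp":[366.6,-63.8,0],"spin":8.5,"grip":85},{"dp":[366.6,-63.8,0],"spin":8.5,"grip":85},{"dp":[366.6,-63.8,0],"spin":8.5,"grip":85},{"dp":[366.6,-63.8,0],"spin":8.5,"grip":85},{"dp":[366.6,-63.8,0],"spin":8.5,"grip":85},{"dp":[366.6,-63.8,0],"spin":8.5,"grip":85},{"dp":[366.6,-63.8,0],"spin":8.5,"grip":85}]' 30
```

```text
time_s: 2.17
tool_pos: [0.4688, -0.356, 0.2505]
eef_rot: [[0.995, 0.102, -0.0], [0.102, -0.995, -0.0], [-0.0, 0.0, -1.0]]
ft_force: [0.0, -0.2, 0.1]
grip_width: 0.996
gripper_force: 0.0
```

```bash
python3 -m pendant '[{"dp":[1,0,40],"spin":0,"grip":85},{"dp":[1,0,80],"spin":0,"grip":85},{"dp":[1,0,110],"spin":0,"grip":85},{"dp":[1,0,130],"spin":0,"grip":85},{"dp":[1,0,146],"spin":0,"grip":85},{"dp":[1,0,146],"spin":0,"grip":85},{"dp":[1,0,146],"spin":0,"grip":20},{"dp":[1,0,146],"spin":0,"grip":15},{"dp":[1,0,146],"spin":0,"grip":15},{"dp":[1,0,146],"spin":0,"grip":15},{"dp":[1,0,146],"spin":0,"grip":15},{"dp":[1,0,146],"spin":0,"grip":15},{"dp":[1,0,146],"spin":0,"grip":15},{"dp":[1,0,146],"spin":0,"grip":15}]' 30
```

```text
time_s: 3.33
tool_pos: [0.4714, -0.3555, 0.1053]
eef_rot: [[0.995, 0.103, 0.001], [0.103, -0.995, -0.001], [0.001, 0.001, -1.0]]
ft_force: [-1.0, 0.6, 6.3]
grip_width: 0.296
gripper_force: 31.1
```

```bash
python3 -m pendant '[{"dp":[0,0,-18],"spin":0,"grip":15},{"dp":[0,0,-36],"spin":0,"grip":15},{"dp":[0,0,-36],"spin":0,"grip":15},{"dp":[-5,0,-36],"spin":0,"grip":15},{"dp":[-10,0,-36],"spin":0,"grip":15},{"dp":[-15,0,-35.5],"spin":0,"grip":15},{"dp":[-20,0,-35],"spin":0,"grip":15},{"dp":[-25,0,-34],"spin":0,"grip":15},{"dp":[-30,0,-33],"spin":0,"grip":15},{"dp":[-35,0,-32],"spin":0,"grip":15},{"dp":[-40,0,-31],"spin":0,"grip":15},{"dp":[-44,0,-30],"spin":0,"grip":15},{"dp":[-46,0,-30],"spin":0,"grip":15},{"dp":[-46,0,-30],"spin":0,"grip":15}]' 20
cat >> h.py <<'E'
def tilt(q=None,k=.045,pr=True):
    "fit lean angle and axial slip of held plug; lean about tool y axis"
    s=arm.get_state();t=np.array(s["tool_pos"]);R=np.array(s["eef_rot"])
    p=cams.capture("scene");p["T"]=np.array(p["T"])
    return s,t,R,p
E
python3 - <<'E'
from h import *
s,t,R,p=tilt();print(t)
for n in("scene","top"):
    if n=="top": p=cams.capture(n);p["T"]=np.array(p["T"])
    c=proj(p,t)[0].astype(int);x0,y0=max(c[0]-50,0),c[1]-40
    cv2.imwrite(f"pics/{n}1.png",cv2.resize(p["pixels"][y0:y0+90,x0:x0+100,::-1],None,fx=6,fy=6,interpolation=cv2.INTER_CUBIC));print(c,x0,y0)
E
```

```text
time_s: 4.5
tool_pos: [0.4245, -0.3599, 0.1342]
eef_rot: [[0.995, 0.103, -0.001], [0.103, -0.995, 0.0], [-0.001, -0.0, -1.0]]
ft_force: [3.2, 1.0, -0.2]
grip_width: 0.295
gripper_force: 31.2
[ 0.4245 -0.3599  0.1342]
[117 186] 67 146
[384 241] 334 201
```

View pics/scene1.png

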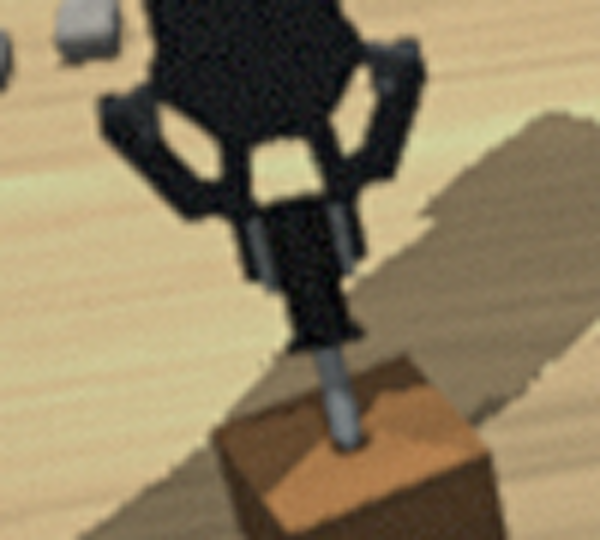

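```bash
python3 -m pendant '[{"dp":[0,0,0],"spin":0,"grip":15},{"dp":[0,0,0],"spin":0,"grip":15},{"dp":[-8,0,-14],"spin":0,"grip":15},{"dp":[-10,0,-40],"spin":0,"grip":15},{"dp":[-10,0,-80],"spin":0,"grip":15},{"dp":[0,-30,-120],"spin":0,"grip":15},{"dp":[20,-60,-145],"spin":0,"grip":15},{"dp":[40,-95,-150],"spin":0,"grip":15},{"dp":[55,-130,-150],"spin":0,"grip":15},{"dp":[70,-165,-150],"spin":0,"grip":15},{"dp":[85,-200,-150],"spin":0,"grip":15},{"dp":[100,-235,-150],"spin":0,"grip":15},{"dp":[115,-270,-150],"spin":0,"grip":15},{"dp":[130,-305,-150],"spin":0,"grip":15},{"dp":[140,-340,-150],"spin":0,"grip":15},{"dp":[150,-375,-145],"spin":0,"grip":15},{"dp":[156,-400,-130],"spin":0,"grip":15},{"dp":[156,-413,-115],"spin":0,"grip":15},{"dp":[156,-413,-100],"spin":0,"grip":15},{"dp":[156,-413,-100],"spin":0,"grip":15}]' 60
cat >> h.py <<'E'
Q=np.array([.6037,.0081,.1031])
E
python3 - <<'E'
from h import *
s=arm.get_state();t=np.array(s["tool_pos"]);print(t,s["eef_rot"])
ims=[]
for n in("scene","top"):
    p=cams.capture(n);p["T"]=np.array(p["T"])
    n_=face(Q,[0,0,1])[0]-face(Q,[0,0,0])[0]
    c=proj(p,t-.045*n_)[0].astype(int);x0,y0=c[0]-32,c[1]-40
    im=cv2.resize(p["pixels"][y0:y0+80,x0:x0+64,::-1],None,fx=6,fy=6,interpolation=cv2.INTER_CUBIC)
    for d,col in((0,(0,0,255)),(-.045,(0,255,0)),(-.090,(255,0,0))):
        a=(proj(p,t+d*n_)[0]-[x0,y0]+.5)*6;cv2.circle(im,tuple(int(v) for v in a),3,col,-1)
    a=(proj(p,face(Q,[0,.065,.0025]))[0]-[x0,y0]+.5)*6;cv2.circle(im,tuple(int(v) for v in a),3,(0,255,255),-1)
    ims.append(im);print(x0,y0)
cv2.imwrite("pics/pre.png",np.hstack(ims))
E
```

```text
time_s: 6.27
tool_pos: [0.5365, 0.0617, 0.2313]
eef_rot: [[0.994, 0.113, -0.006], [0.113, -0.994, 0.003], [-0.006, -0.004, -1.0]]
ft_force: [0.5, -0.6, -1.8]
grip_width: 0.293
gripper_force: 59.3
[0.5365 0.0617 0.2313] [[ 0.9935  0.1133 -0.006 ]
 [ 0.1133 -0.9936  0.0029]
 [-0.0057 -0.0036 -1.    ]]
258 127
204 149
```

View pics/pre.png

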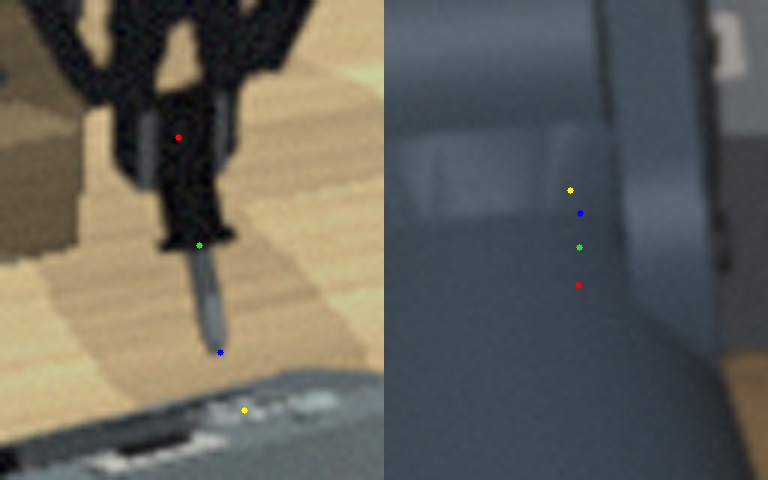

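```bash
python3 -m pendant '[{"dp":[0,0,0],"spin":0,"grip":15},{"dp":[0,0,0],"spin":0,"grip":15},{"dp":[0,0,0],"spin":0,"grip":15}]' 40
python3 - <<'E'
from h import *
s=arm.get_state();t=np.array(s["tool_pos"]);R=np.array(s["eef_rot"]);sk=face(Q,[0,.065,0])[0];n=face(Q,[0,.065,1])[0]-sk
p=cams.capture("scene");p["T"]=np.array(p["T"])
print(t,R[:,0],"goal d (tool mm)",R.T@(sk+.120*n-t)*1e3)
c=proj(p,t-.045*n)[0].astype(int);x0,y0=c[0]-32,c[1]-40
im=cv2.resize(p["pixels"][y0:y0+70,x0:x0+64,::-1],None,fx=8,fy=8,interpolation=cv2.INTER_CUBIC)
for d in(0,-.045,-.09):
    a=(proj(p,t+d*n)[0]-[x0,y0]+.5)*8;cv2.circle(im,tuple(int(v) for v in a),3,(0,0,255),-1)
cv2.imwrite("pics/pre2.png",im)
E
```

```text
time_s: 6.62
tool_pos: [0.5388, 0.0609, 0.2352]
eef_rot: [[0.994, 0.111, 0.001], [0.111, -0.994, 0.005], [0.001, -0.004, -1.0]]
ft_force: [-0.0, 0.2, -0.9]
grip_width: 0.288
gripper_force: 59.3
[0.5388 0.0609 0.2352] [0.9938 0.1109 0.0014] goal d (tool mm) [-0.7901 -5.8275  1.3264]
```

View pics/pre2.png

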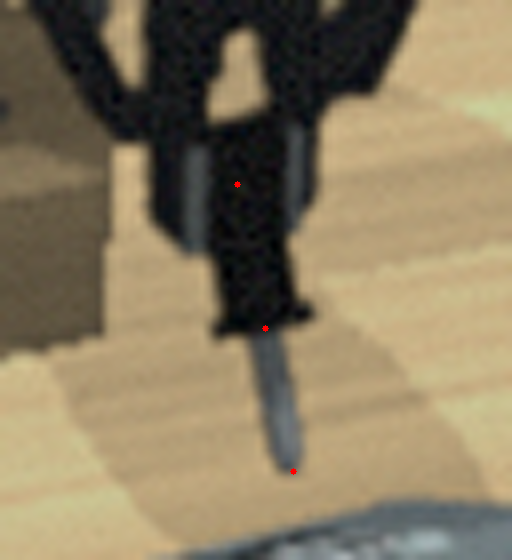

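The plug leans about 30° and matches the model. The pin tip is at (290,465) in the crop, within 1 px of the prediction. Next I correct sideways and put the tip into the mouth.

```bash
python3 -m pendant '[{"dp":[-0.8,-6,1],"spin":0,"grip":15},{"dp":[-0.8,-6,1],"spin":0,"grip":15},{"dp":[4,-6,10],"spin":0,"grip":15},{"dp":[9,-6,18],"spin":0,"grip":15},{"dp":[12,-6,24],"spin":0,"grip":15},{"dp":[15,-6,29],"spin":0,"grip":15},{"dp":[18,-6,34],"spin":0,"grip":15},{"dp":[20,-6,37],"spin":0,"grip":15},{"dp":[21,-6,39],"spin":0,"grip":15},{"dp":[21,-6,39],"spin":0,"grip":15},{"dp":[21,-6,39],"spin":0,"grip":15}]' 40
python3 - <<'E'
from h import *
s=arm.get_state();t=np.array(s["tool_pos"]);R=np.array(s["eef_rot"]);sk=face(Q,[0,.065,0])[0];n=face(Q,[0,.065,1])[0]-sk
print(t,s["ft_force"],"remaining",R.T@(sk+.045*n-t)*1e3)
E
```

```text
time_s: 7.58
tool_pos: [0.5588, 0.0669, 0.1954]
eef_rot: [[0.993, 0.116, -0.001], [0.116, -0.993, 0.007], [-0.0, -0.007, -1.0]]
ft_force: [-0.2, -0.3, -1.2]
grip_width: 0.287
gripper_force: 59.3
[0.5588 0.0669 0.1954] [-0.1644 -0.3274 -1.2408] remaining [16.0919 -1.4765 26.4191]
```

```bash
python3 -m pendant '[{"dp":[2.6,-0.5,4.3],"spin":0,"grip":15},{"dp":[5.2,-1,8.6],"spin":0,"grip":15},{"dp":[7.8,-1.5,13],"spin":0,"grip":15},{"dp":[10,-1.5,17],"spin":0,"grip":15},{"dp":[12,-1.5,20],"spin":0,"grip":15},{"dp":[14,-1.5,23],"spin":0,"grip":15},{"dp":[15,-1.5,24.7],"spin":0,"grip":15},{"dp":[15,-1.5,24.7],"spin":0,"grip":15},{"dp":[15,-1.5,24.7],"spin":0,"grip":15}]' 40
python3 - <<'E'
from h import *
s=arm.get_state();t=np.array(s["tool_pos"]);R=np.array(s["eef_rot"]);sk=face(Q,[0,.065,0])[0];n=face(Q,[0,.065,1])[0]-sk
print(t,s["ft_force"],"remaining",R.T@(sk+.045*n-t)*1e3)
E
```

```text
time_s: 8.33
tool_pos: [0.5726, 0.0697, 0.1709]
eef_rot: [[0.993, 0.117, -0.002], [0.117, -0.993, 0.007], [-0.002, -0.008, -1.0]]
ft_force: [-7.0, -0.1, 5.9]
grip_width: 0.288
gripper_force: 60.3
[0.5726 0.0697 0.1709] [-6.9826 -0.0869  5.9016] remaining [ 2.0667 -0.4855  1.9732]
```

```bash
python3 -m pendant '[{"dp":[0.5,0,1.5],"spin":0,"grip":15},{"dp":[1.2,0,3],"spin":0,"grip":15},{"dp":[1.8,0,4],"spin":0,"grip":15},{"dp":[1.8,0,4],"spin":0,"grip":15}]' 40
python3 - <<'E'
from h import *
s=arm.get_state();t=np.array(s["tool_pos"]);R=np.array(s["eef_rot"]);sk=face(Q,[0,.065,0])[0];n=face(Q,[0,.065,1])[0]-sk
print(t,s["ft_force"],"remaining",R.T@(sk+.045*n-t)*1e3)
p=cams.capture("scene");p["T"]=np.array(p["T"])
c=proj(p,sk)[0].astype(int);x0,y0=c[0]-50,c[1]-40
im=cv2.resize(p["pixels"][y0:y0+60,x0:x0+100,::-1],None,fx=8,fy=8,interpolation=cv2.INTER_CUBIC)
for d in(0,.006,.045,.066):
    a=(proj(p,sk+d*n)[0]-[x0,y0]+.5)*8;cv2.circle(im,tuple(int(v) for v in a),3,(0,0,255),-1)
cv2.imwrite("pics/ins.png",im)
E
```

```text
time_s: 8.67
tool_pos: [0.5725, 0.0697, 0.1703]
eef_rot: [[0.993, 0.117, -0.003], [0.117, -0.993, 0.007], [-0.002, -0.008, -1.0]]
ft_force: [-26.7, -2.7, 38.9]
grip_width: 0.287
gripper_force: 63.8
[0.5725 0.0697 0.1703] [-26.6614  -2.6662  38.8598] remaining [ 2.244  -0.4445  1.3416]
```

View pics/ins.png

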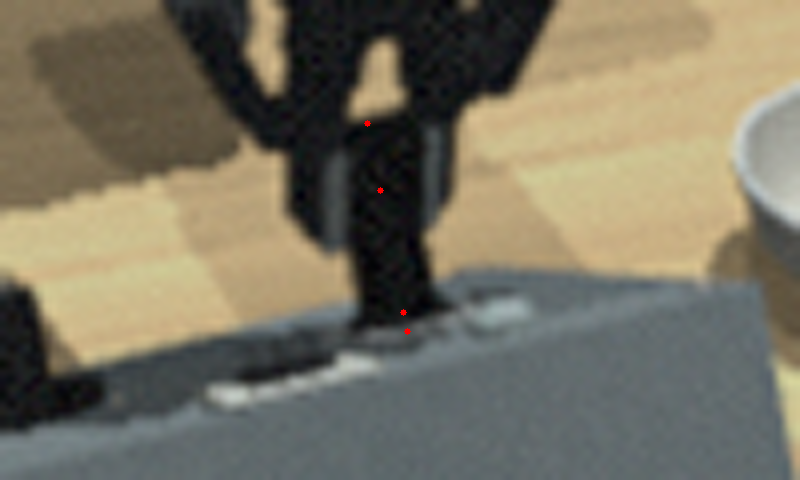

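```bash
python3 -m pendant '[{"dp":[-1.5,0,-3],"spin":0,"grip":15},{"dp":[-1.5,0,-3],"spin":0,"grip":15},{"dp":[-1.5,0,-3],"spin":0,"grip":60},{"dp":[-1.5,0,-3],"spin":0,"grip":60},{"dp":[-1.5,0,-3],"spin":0,"grip":60},{"dp":[-1.5,0,-3],"spin":0,"grip":60},{"dp":[-1.5,0,-3],"spin":0,"grip":60},{"dp":[-1.5,0,-25],"spin":0,"grip":60},{"dp":[-1.5,0,-60],"spin":0,"grip":60},{"dp":[-20,0,-90],"spin":0,"grip":60},{"dp":[-60,0,-95],"spin":0,"grip":60},{"dp":[-100,0,-95],"spin":0,"grip":60},{"dp":[-140,0,-95],"spin":0,"grip":60},{"dp":[-180,0,-95],"spin":0,"grip":60},{"dp":[-180,0,-95],"spin":0,"grip":10},{"dp":[-180,0,-95],"spin":0,"grip":0},{"dp":[-180,0,-95],"spin":0,"grip":0}]' 40
python3 - <<'E'
from h import *
s=arm.get_state();print(s["tool_pos"],s["ft_force"])
sk=face(Q,[0,.065,0])[0];n=face(Q,[0,.065,1])[0]-sk
R=Rz(Q[2])@RF;ims=[]
for nm in("scene","top"):
    p=cams.capture(nm);p["T"]=np.array(p["T"])
    c=proj(p,face(Q,[0,.0,0]))[0].astype(int);x0,y0=c[0]-50,c[1]-45
    im=cv2.resize(p["pixels"][y0:y0+80,x0:x0+100,::-1],None,fx=4,fy=4,interpolation=cv2.INTER_CUBIC)
    L=plugpts()
    for i in(3,6):
        a=(proj(p,L[i]@R.T+sk)-[x0,y0]+.5)*4;cv2.polylines(im,[a.astype(np.int32)],True,(0,0,255),1)
    for P in([0,-.065,.033],[.03,-.065,.043],[-.03,-.065,.043]):
        a=(proj(p,face(Q,P))[0]-[x0,y0]+.5)*4;cv2.circle(im,tuple(int(v) for v in a),2,(0,255,0),-1)
    ims.append(im)
    m=finder.regions_of("plug",p)
    for h in m[:2]: print(nm,h["score"],h["bbox"])
    if m:
        M=m[0]["mask"].astype(float)
        for d in(0,.002,.004,.006,.01): print(d,((sil(p,sk+d*n,R,[(3,4),(5,6)])-M)**2).sum())
cv2.imwrite("pics/home.png",np.hstack(ims))
E
```

```text
time_s: 10.13
tool_pos: [0.3976, 0.0484, 0.2622]
eef_rot: [[0.993, 0.117, 0.001], [0.117, -0.993, 0.008], [0.002, -0.007, -1.0]]
ft_force: [0.3, 0.2, -0.4]
grip_width: 0.281
gripper_force: 0.0
[0.3976 0.0484 0.2622] [ 0.2766  0.1529 -0.3813]
scene 0.63 [290.6, 169.4, 301.9, 196.8]
0 102.40234375
0.002 97.0390625
0.004 88.58203125
0.006 91.48046875
0.01 112.51171875
top 0.57 [230.0, 176.7, 240.1, 193.1]
0 11.359375
0.002 10.609375
0.004 11.59765625
0.006 14.07421875
0.01 21.8828125
```

View pics/home.png

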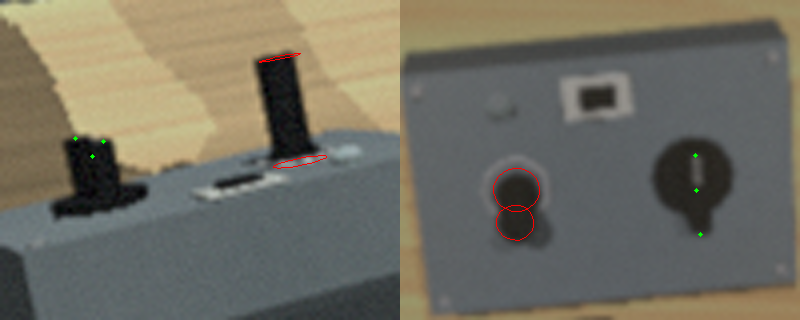

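The plug stands in the socket along the predicted axis: flange at (515,190) and handle top at (515,222) in the right crop. The scene view leaves a few mm of doubt about depth. I'll press on the handle top with closed fingers. If the plug is home, contact should come at TCP z of about 0.213.

```bash
python3 -m pendant '[{"dp":[40,0,0],"spin":0,"grip":0},{"dp":[80,0,0],"spin":0,"grip":0},{"dp":[120,0,0],"spin":0,"grip":0},{"dp":[155,0,0],"spin":0,"grip":0},{"dp":[175,0,10],"spin":0,"grip":0},{"dp":[175,0,27],"spin":0,"grip":0},{"dp":[175,0,37],"spin":0,"grip":0},{"dp":[175,0,43],"spin":0,"grip":0},{"dp":[175,0,46],"spin":0,"grip":0},{"dp":[175,0,46],"spin":0,"grip":0},{"dp":[175,0,46],"spin":0,"grip":0}]' 40
python3 -m pendant '[{"dp":[0,0,2],"spin":0,"grip":0},{"dp":[0,0,4],"spin":0,"grip":0},{"dp":[0,0,4],"spin":0,"grip":0}]'
python3 -m pendant '[{"dp":[0,0,2],"spin":0,"grip":0},{"dp":[0,0,2],"spin":0,"grip":0}]'
```

```text
time_s: 11.25
tool_pos: [0.5703, 0.0691, 0.2165]
eef_rot: [[0.993, 0.117, 0.0], [0.117, -0.993, 0.007], [0.001, -0.007, -1.0]]
ft_force: [0.3, 0.3, 0.7]
grip_width: -0.004
gripper_force: 0.0
time_s: 11.5
tool_pos: [0.5704, 0.0691, 0.2119]
eef_rot: [[0.993, 0.117, -0.0], [0.117, -0.993, 0.007], [0.001, -0.007, -1.0]]
ft_force: [-1.0, 0.0, -0.2]
grip_width: -0.002
gripper_force: 0.0
time_s: 11.67
tool_pos: [0.5707, 0.0691, 0.2106]
eef_rot: [[0.993, 0.117, 0.001], [0.117, -0.993, 0.008], [0.002, -0.007, -1.0]]
ft_force: [-1.3, -0.4, 7.8]
grip_width: -0.003
gripper_force: 3.8
```

Contact came at about 0.211, so the flange is home. I press once more, lift, and work out the knob path.

```bash
python3 -m pendant '[{"dp":[0,0,1.5],"spin":0,"grip":0},{"dp":[0,0,1.5],"spin":0,"grip":0},{"dp":[0,0,-30],"spin":0,"grip":0},{"dp":[0,40,-40],"spin":0,"grip":0},{"dp":[0,80,-40],"spin":0,"grip":0},{"dp":[0,95,-40],"spin":0,"grip":0},{"dp":[0,95,-40],"spin":0,"grip":0},{"dp":[0,95,-40],"spin":0,"grip":0},{"dp":[0,95,-40],"spin":0,"grip":0}]'
python3 - <<'E'
from h import *
s=arm.get_state();t=np.array(s["tool_pos"]);R=np.array(s["eef_rot"]);print(t)
for x,y,z in((20,36,70),(20,36,22),(20,23,22),(27,17,22),(30,12,22),(31,3,22),(30,-5,22),(25,-8,22)):
    w=face(Q,np.array([x,y-65,z])/1e3)[0]+[0,0,.019];print((x,y,z),w,(R.T@(w-t)*1e3).round(1))
E
```

```text
time_s: 12.42
tool_pos: [0.5815, -0.025, 0.2488]
eef_rot: [[0.993, 0.117, -0.001], [0.117, -0.993, 0.008], [-0.0, -0.008, -1.0]]
ft_force: [0.2, -0.2, -0.8]
grip_width: 0.004
gripper_force: 0.0
[ 0.5815 -0.025   0.2488]
(20, 36, 70) [ 0.5891 -0.0226  0.2196] [ 7.9 -1.3 29.2]
(20, 36, 22) [ 0.613  -0.0201  0.1781] [31.9 -0.6 70.8]
(20, 23, 22) [ 0.6143 -0.033   0.1781] [31.7 12.4 70.7]
(27, 17, 22) [ 0.621  -0.0384  0.1816] [37.7 18.4 67.1]
(30, 12, 22) [ 0.6241 -0.0431  0.1831] [40.2 23.5 65.6]
(31, 3, 22) [ 0.6258 -0.0519  0.1836] [40.9 32.5 65. ]
(30, -5, 22) [ 0.6258 -0.06    0.1831] [40.  40.5 65.4]
(25, -8, 22) [ 0.6218 -0.0634  0.1806] [35.6 43.4 67.9]
```

```bash
python3 -m pendant '[{"dp":[8,-1,29],"spin":0,"grip":0},{"dp":[8,-1,29],"spin":0,"grip":0},{"dp":[20,-1,50],"spin":0,"grip":0},{"dp":[30,-1,68],"spin":0,"grip":0},{"dp":[32,-1,71],"spin":0,"grip":0},{"dp":[32,-1,71],"spin":0,"grip":0},{"dp":[32,-1,71],"spin":0,"grip":0}]' 
python3 -m pendant '[{"dp":[0,6,0],"spin":0,"grip":0},{"dp":[0,13,0],"spin":0,"grip":0},{"dp":[3,16,-2],"spin":0,"grip":0},{"dp":[6,19,-4],"spin":0,"grip":0},{"dp":[8,24,-5],"spin":0,"grip":0},{"dp":[8,24,-5],"spin":0,"grip":0},{"dp":[8,24,-5],"spin":0,"grip":0}]'
```

```text
time_s: 13.0
tool_pos: [0.6129, -0.0197, 0.1787]
eef_rot: [[0.993, 0.118, -0.001], [0.118, -0.993, 0.007], [-0.0, -0.007, -1.0]]
ft_force: [0.8, -0.5, -0.4]
grip_width: 0.003
gripper_force: 0.0
time_s: 13.58
tool_pos: [0.6247, -0.0435, 0.1832]
eef_rot: [[0.993, 0.117, 0.0], [0.117, -0.993, 0.007], [0.001, -0.007, -1.0]]
ft_force: [0.9, 1.2, 3.7]
grip_width: 0.002
gripper_force: 1.4
```

```bash
python3 -m pendant '[{"dp":[1,4,-1],"spin":0,"grip":0},{"dp":[1,9,-1],"spin":0,"grip":0},{"dp":[1,13,-1],"spin":0,"grip":0},{"dp":[0,17,0],"spin":0,"grip":0},{"dp":[0,17,0],"spin":0,"grip":0}]' 
python3 -m pendant '[{"dp":[-3,2,1.5],"spin":0,"grip":0},{"dp":[-5,3,2.5],"spin":0,"grip":0},{"dp":[-5,3,2.5],"spin":0,"grip":0}]'
python3 - <<'E'
from h import *
p=cams.capture("scene");p["T"]=np.array(p["T"]);q=cams.capture("top");q["T"]=np.array(q["T"])
ims=[]
for a in(p,q):
    c=proj(a,face(Q,[0,-.065,.03]))[0].astype(int);x0,y0=c[0]-25,c[1]-25
    ims.append(cv2.resize(a["pixels"][y0:y0+50,x0:x0+50,::-1],None,fx=8,fy=8,interpolation=cv2.INTER_CUBIC))
cv2.imwrite("pics/knob.png",np.hstack(ims))
E
```

```text
time_s: 14.0
tool_pos: [0.6258, -0.0607, 0.1824]
eef_rot: [[0.993, 0.117, -0.001], [0.117, -0.993, 0.007], [-0.0, -0.008, -1.0]]
ft_force: [-0.1, 4.0, 1.1]
grip_width: 0.002
gripper_force: 1.5
time_s: 14.25
tool_pos: [0.6226, -0.0645, 0.1809]
eef_rot: [[0.993, 0.117, 0.003], [0.117, -0.993, 0.006], [0.004, -0.006, -1.0]]
ft_force: [5.7, -0.3, 3.6]
grip_width: -0.002
gripper_force: 2.8
```

View pics/knob.png

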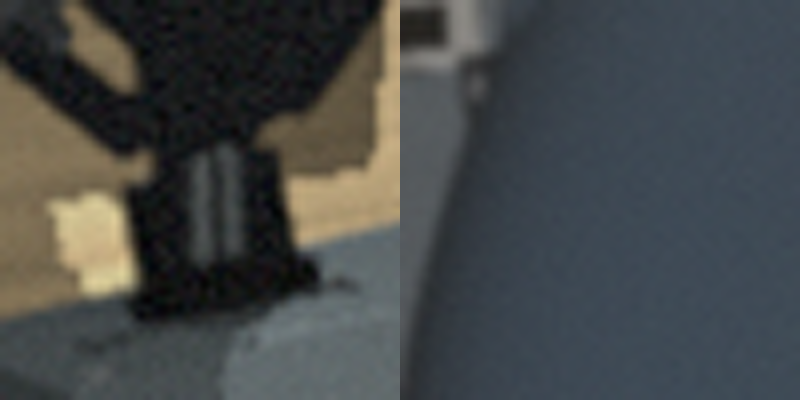

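The scene crop shows the closed fingers behind the skirt at about (215,230), pushing the bar. I keep pushing until the stop shows in the force.

```bash
for i in 1 2; do python3 -m pendant '[{"dp":[-1.2,0.8,0.7],"spin":0,"grip":0},{"dp":[-2.2,1.5,1.3],"spin":0,"grip":0},{"dp":[-2.2,1.5,1.3],"spin":0,"grip":0},{"dp":[-2.2,1.5,1.3],"spin":0,"grip":0}]' | egrep "pos|ft_"; done
```

```text
tool_pos: [0.6219, -0.0655, 0.1804]
ft_force: [8.4, 2.9, 5.0]
tool_pos: [0.6215, -0.0661, 0.1801]
ft_force: [11.8, 8.4, 10.2]
```

```bash
python3 -m pendant '[{"dp":[-1.2,0.8,0.7],"spin":0,"grip":0},{"dp":[-2.2,1.5,1.3],"spin":0,"grip":0},{"dp":[-2.2,1.5,1.3],"spin":0,"grip":0},{"dp":[-2.2,1.5,1.3],"spin":0,"grip":0}]' | egrep "pos|ft_"
python3 - <<'E'
from h import *
s=arm.get_state();t=np.array(s["tool_pos"])-[0,0,.019];d=(Rz(Q[2]).T@(t-[Q[0],Q[1],0])-[0,0,.13])@RF;print("tip in face mm rel knob",d*1e3+[0,65,0]); print((Rz(Q[2]).T@np.array(s["ft_force"]))@RF)
E
```

```text
tool_pos: [0.6211, -0.0668, 0.1799]
ft_force: [16.9, 14.6, 13.3]
tip in face mm rel knob [ 23.7756 -11.2685  21.9964]
[22.5438 12.7609  2.3492]
```

The stop is confirmed: the force is purely normal to the bar at 60°, and it is stiff. Now I let go and retreat.

```bash
python3 -m pendant '[{"dp":[5,-3,-3],"spin":0,"grip":0},{"dp":[10,-6,-6],"spin":0,"grip":0},{"dp":[16,-9,-10],"spin":0,"grip":0},{"dp":[18,-9,-40],"spin":0,"grip":0},{"dp":[18,-9,-75],"spin":0,"grip":0},{"dp":[-20,-9,-105],"spin":0,"grip":0},{"dp":[-60,-9,-105],"spin":0,"grip":0},{"dp":[-100,-9,-105],"spin":0,"grip":0},{"dp":[-140,-9,-105],"spin":0,"grip":0},{"dp":[-180,-9,-105],"spin":0,"grip":0},{"dp":[-220,-9,-105],"spin":0,"grip":0},{"dp":[-250,-9,-105],"spin":0,"grip":0},{"dp":[-250,-9,-105],"spin":0,"grip":0},{"dp":[-250,-9,-105],"spin":0,"grip":0},{"dp":[-250,-9,-105],"spin":0,"grip":0}]'
python3 - <<'E'
from h import *
old=cv2.imread("pics/top0.png")[:,:,::-1]
ims=[]
for n in("scene","top"):
    a=cams.capture(n);a["T"]=np.array(a["T"])
    for k in("bowl","wheel","tray","plug","knob"):
        r=finder.regions_of(k,a)
        if r: print(n,k,r[0]["bbox"])
    c=proj(a,face(Q,[0,0,.03]))[0].astype(int);x0,y0=c[0]-50,c[1]-40
    ims.append(cv2.resize(a["pixels"][y0:y0+75,x0:x0+100,::-1],None,fx=4,fy=4,interpolation=cv2.INTER_CUBIC))
cv2.imwrite("pics/end.png",np.hstack(ims))
E
```

```text
time_s: 16.6
tool_pos: [0.3664, -0.0903, 0.2816]
eef_rot: [[0.993, 0.117, -0.0], [0.117, -0.993, 0.007], [0.001, -0.007, -1.0]]
ft_force: [-0.3, 0.8, -1.1]
grip_width: -0.0
gripper_force: 0.0
scene bowl [287.1, 167.8, 302.6, 200.5]
scene wheel [99.0, 273.0, 149.8, 318.0]
scene tray [238.5, 188.2, 256.2, 208.4]
scene plug [287.9, 169.5, 305.2, 196.1]
scene knob [236.8, 188.6, 256.4, 208.2]
top bowl [130.6, 207.0, 173.9, 252.6]
top wheel [353.1, 139.1, 393.9, 182.0]
top tray [108.3, 133.7, 171.7, 184.4]
top plug [205.5, 139.3, 303.3, 211.9]
top knob [266.4, 166.8, 289.7, 193.5]
```

View pics/end.png

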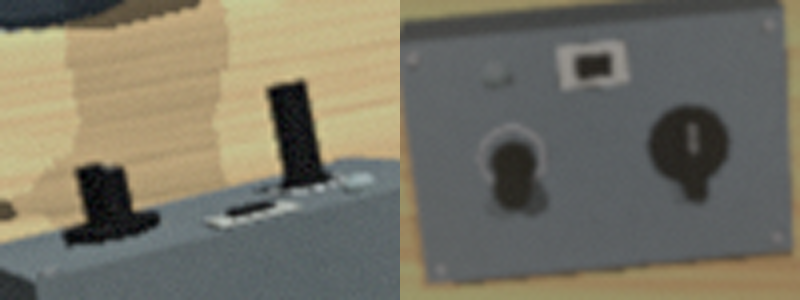

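The plug is still in the socket at (513,165), the knob bar is back at rest at (692,145), and the bowl, wheel and tray have not moved.

```bash
python3 -c "
from bench import arm
print(arm.job_done())"
```

```text
the job is handed in; nothing more can be done
None
```

The job is handed in: the plug is home in the desk socket, and the start knob was turned to its stop afterwards and sprang back; the bowl, spare wheel and tray were not moved.

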